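# Clamp a tube rack on a laboratory shaker

### The arm

A 7-joint arm with a two-finger parallel gripper is mounted at the origin on the work surface. World frame = base frame: x ahead of the robot, y to its left, z up, the work surface at z = 0. Lengths are in m, angles in degrees, forces in N, time in s.
With the tool pointing down it reaches from about 0.425 to 0.875 m from the base axis. Payload 4.7 kg.
Tool frame: the origin (TCP) lies midway between the tips of the shut fingers; the grasp point (between the pads) lies 19 mm behind it; z points along the fingers, x is the direction in which the jaws open and shut, and the axes are right-handed (so a half turn about z gives the same grasp; the last joint's range is limited). The gripper opens to 87 mm and grips with 3 to 60 N. Pads are 19 mm wide; open, the fingers measure 117 mm over their backs; the gripper's body (75 mm by 190 mm) begins 51 mm behind the grasp point.
Start: joints at [-67.947, 18.392, -4.016, 83.108, 1.295, 78.541, -3.26], TCP at [0.236, 0.606, 0.223] pointing down, gripper open.
Joint ranges: [-163.93, 163.93], [-17.29, 119.83], [-79.2, 71.16], [3.27, 140.29], [-89.18, 269.18], [5.43, 117.66], [-154.24, 154.24]. Speed limits (degrees/s): [147.25, 147.25, 180, 180, 180, 180, 180].

### API

Orientations are given as [roll, pitch, yaw] about the fixed x, y, z axes, in that order (R = Rz(yaw) Ry(pitch) Rx(roll)).
In Python, from cell import telemetry, optics, env gives the robot as it stands.
- The arm moves only by the tool arm_command, never from a script. Its arguments are lists of equal length, an entry for each row: "translation": the shift along the tool's x, y, z in cm, a list of three; "twist": the turn about the tool's z in degrees. In form: {"translation": [[x, y, z], ...], "twist": [twist, ...]}. A call has 1 to 10 rows; each row shifts and turns the pose as measured when the row begins, along the tool's axes as they then stand; what a row does not reach is not made up. A row lasts 1/8 s, in which the tool goes at most 62.5 mm and 10.7 degrees, less where a joint would pass 70% of its speed; a pose out of reach is approached as far as the arm can. A call is refused whole if a number of a shift passes 6.25 or a number of a turn 10.7, either way. A call with a gripper value outside its range is refused whole. "grip" is the opening in per cent of the stroke, from 0 (shut) to 100 (fully open), set as the call begins (left out, the last holds). The fingers move at their own pace and stop on an object; "force" is the grip in N (left out, the last holds). Time passes only in rows, so rows that do not move let the fingers close. It gives the time, the measured TCP pose, the force and the opening at its end, in the units of the state.
- telemetry.get_obs(): the state, without advancing time (a new reading comes with each control period).
- optics.read_camera(name): name is "scene" or "top" or "wrist"; returns a dict with "img" (480x640x3 uint8, blue, green, red), "fx", "fy", "cx", "cy" (pixels), "extrinsics" (4x4, takes a point from camera to world coordinates); the wrist camera has in their place "hand_eye" (4x4, takes a point from camera to tool coordinates, whose origin is the TCP and whose axes are the tool frame's). Camera axes: x right, y up, looking along -z (the intrinsics and any distortion apply to the point x, -y, -z); pixel columns grow to the right and rows downward; lengths in m; the calibration is good to about 2 mm. A picture is of the moment at which its call begins: read the wrist's pose just before it. There is no depth.
- env.sign_off(): hands the job in, once; it reports no verdict.
The state is a dict: "time_s": time; "qpos": joint angles; "joint_velocities": joint speeds; "effort": joint torques, N m; "tool_pos": TCP position; "tool_rot": TCP orientation; "force": force on the tool from outside, world axes, zero at the start; "wrist_torque": the same for the moment, N m; "grip_width": finger opening in m.
Only numpy, scipy, OpenCV 4.12 (cv2) and the standard library are available. Lean on these libraries where they do the work, as an engineer would, in place of code of your own. Each camera call takes 0.05 s, during which the arm holds its last target. There are 200 camera calls.

### The job

Secure the tube rack on the shaker: push the rack along the platform with the fingertips, without lifting it, until it sits right up against the stop bar, and only then flip the clamp's lever over its centre so that it snaps shut with its rubber foot bearing on the rack. Leave the bottle, the beaker and the jar standing where they are.

Things in the scene. Friction and masses are not known exactly. Their poses are not given: they have to be found in the camera images.
- shaker: white benchtop shaker, fixed, 210 mm (x) by 350 mm (y, -155 to +195), flat aluminium platform with its top 75 mm above the bench. Origin on the bench, under the place where the rack's centre must finally be; z up; -x is the long side with the orange panel, towards the robot. Rack channel along y, open at its -y end, stop bar at its +y end, clamp behind the bar at x = 0.
- stop (a point): foot of the middle of the stop bar's face that the rack must touch: (0, 45, 75) mm in the shaker's frame, axes as the shaker's. Steel bar 140 mm long (x), 10 mm thick, 18 mm high; the face looks to -y. From it two steel fences 12 mm high run along the channel, inner faces at the shaker's x = -64 and +64 mm, to y = -130 mm.
- rack: loose white block 120 (x) by 90 (y) by 36 mm high, 15 tube caps 14 mm wide standing 8 mm above it, bare ledge along its +y side; 0.25 to 0.5 kg, slides with 2 to 6 N. Origin: centre of its underside; axes nearly the shaker's. Starts in the channel 30 to 60 mm short of the bar; home when its +y face touches the bar: origin at (0, 0, 75) mm in the shaker's frame.
- clamp (a joint): lever angle, rad. 0 = open: handle leans 50 degrees from vertical to the shaker's +y, away from the rack. Grows as the handle is pushed to -y. 1.31 = shut: handle leans 25 degrees to -y, foot on the rack (1.38 if no rack is under it). A spring drives it to the nearer end and changes sides at about 0.6: pushed beyond that it snaps shut by itself. About 3 N at the handle's end, less near the centre.
- hinge (a point): middle of the clamp's hinge, whose axis lies along the shaker's x: (0, 85, 120) mm in the shaker's frame, between two steel cheeks 34 mm long and 34 mm over all. Shut, the clamp's arm reaches 62 mm from here to -y and its rubber foot, 16 mm across, presses on the rack's ledge at y = 30 mm. Open, the arm stands nearly upright, to z = 185 mm.
- handle_tip (a point): centre of the round end of the handle, 95 mm from the hinge; turns with the lever. Round bar: black grip 16 mm in diameter over the outer 50 mm, 10 mm steel below. Open, at (0, 158, 181) mm in the shaker's frame with free space on its +y side down to the platform; shut, at (0, 45, 206) mm.
- bottle: green round bottle with a pale label and a cap, 56 mm across, 125 mm tall, standing beside the shaker; origin at the centre of its underside
- beaker: open glass cup, 66 mm across, 85 mm tall, standing beside the shaker; origin at the centre of its underside
- jar: amber jar with a lid, 54 mm across, 70 mm tall, standing beside the shaker; origin at the centre of its underside
Things that resemble listed ones, but are neither listed nor needed, are in the scene too. Leave any red look-alike of the rack alone.

How it is judged (in metres and radians):
On the way, in this order (a step that is already met when the one before it is completed fails the run):
1. the rack is home: within 5 mm of the stop bar, flat on the platform, with the clamp still open (y of rack in the frame of shaker above -0.005 m and angle between rack's own z axis and vertical below 0.05 rad and value of joint clamp below 0.3 rad), for 0.2 s.
2. the clamp has snapped shut (value of joint clamp above 1.22 rad), for 0.2 s.
At the end, for the whole second after the job is handed in: The rack stands flat and still on the platform within 5 mm of the stop bar, and the clamp is snapped shut (1.22 to 1.36 rad) with its foot pressing on the rack with more than 1 N (y of rack in the frame of shaker above -0.005 m and z of rack in the frame of shaker below 0.079 m and angle between rack's own z axis and vertical below 0.05 rad and linear speed of rack below 0.02 m/s and value of joint clamp between 1.22 and 1.36 rad and contact force between clamp and rack above 1 N); the robot touches nothing.
It fails at once if the rack is lifted more than 8 mm or tipped (z of rack in the frame of shaker above 0.083 m or angle between rack's own z axis and vertical above 0.2 rad).
It fails at once if the bottle, the beaker or the jar is moved by more than 20 mm or tipped (distance of any of bottle, beaker, jar from where it was at the start of the episode above 0.02 m or angle between any of bottle, beaker, jar's own z axis and vertical above 0.35 rad).
It also fails if it takes over 51 s, if anything falls off the work surface, if the arm or the gripper's body presses on something with over 40 N, if the wrist force passes 120 N, or if a joint passes its speed limit or range.

## Working session

There is one attempt and no reset: what is moved stays moved. The work goes in short steps, Python scripts to look and compute and a tool call to move; the robot and the scene stay as the last step left them, time stands still between calls to the robot, and variables do not carry over. Pictures are saved under pics/ and viewed, about 8 in all and at most 12, crops included, and the job is handed in when it is done.

Besides the shell and the picture viewer there is one more tool, called after "Emit:" as name([rows], argument=value, ...), one row to a line, values as JSON. arm_command: Moves the arm, as the interface text tells. Its arguments: {"type":"object","properties":{"translation":{"type":"array","items":{"type":"array","items":{"type":"number"}}},"twist":{"type":"array","items":{"type":"number"}},"grip":{"type":"number"},"force":{"type":"number"}},"required":["translation","twist"]}

```bash
mkdir -p pics; ls
python3 - <<'E'
from cell import telemetry, optics
import cv2,numpy as np,pickle
print(telemetry.get_obs())
d={}
for n in("scene","top","wrist"):
    c=optics.read_camera(n); d[n]=c
    cv2.imwrite(f"pics/{n}0.png",c["img"])
    print(n,{k:(np.round(v,4).tolist() if k!="img" else 0) for k,v in c.items()})
pickle.dump(d,open("c0.pkl","wb"))
E
```

```text
pics
{'time_s': 0.0, 'qpos': array([-67.94711136,  18.44040667,  -4.01584736,  83.17604657,
         1.29531472,  78.54095937,  -3.25938707]), 'joint_velocities': array([-0.10261369, -0.08500708,  0.00498176,  0.07066717,  0.10607677,
       -0.00964794, -0.06838186]), 'effort': array([-7.60939620e-04, -4.91272616e+01, -4.04452616e-01, -3.12529743e+01,
       -6.39847596e-02,  4.35101381e-02,  1.48189333e-04]), 'tool_pos': array([0.23537366, 0.60528017, 0.22143627]), 'tool_rot': array([1.79993979e+02, 1.12147900e-01, 6.87578560e+01]), 'force': array([ 0.20599746, -0.41503983,  0.69653836]), 'wrist_torque': array([-0.03209657, -0.01733554,  0.02307439]), 'grip_width': 0.08656469177657677}
scene {'img': 0, 'fx': 492.5791, 'fy': 492.5791, 'cx': 319.7368, 'cy': 233.6399, 'extrinsics': [[-0.0763, -0.7388, 0.6696, 1.1601], [0.997, -0.0643, 0.0427, -0.0323], [0.0115, 0.6709, 0.7415, 0.8045], [0.0, 0.0, 0.0, 1.0]]}
top {'img': 0, 'fx': 542.4056, 'fy': 542.4056, 'cx': 323.2671, 'cy': 241.2043, 'extrinsics': [[0.0199, 0.993, -0.1164, 0.4525], [-0.9994, 0.0165, -0.0305, -0.0614], [-0.0284, 0.1169, 0.9927, 0.9723], [0.0, 0.0, 0.0, 1.0]]}
wrist {'img': 0, 'fx': 331.9376, 'fy': 331.9376, 'cx': 319.2561, 'cy': 238.8412, 'hand_eye': [[1.0, -0.0008, -0.0001, 0.0006], [-0.0008, -0.9602, -0.2794, -0.0764], [0.0002, 0.2794, -0.9602, -0.1619], [0.0, 0.0, 0.0, 1.0]]}
```

View pics/top0.png

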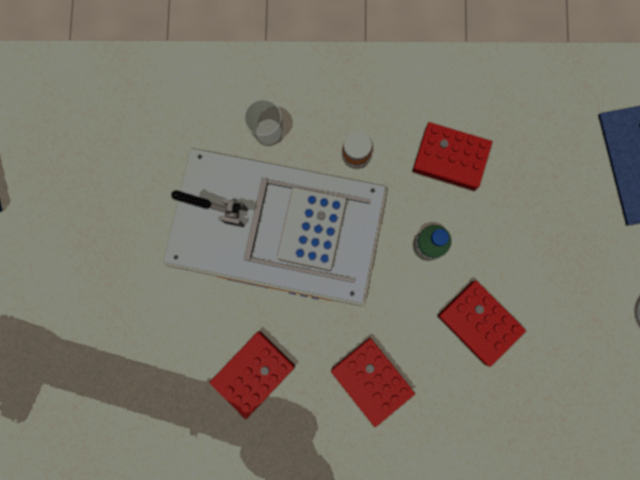

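View pics/scene0.png

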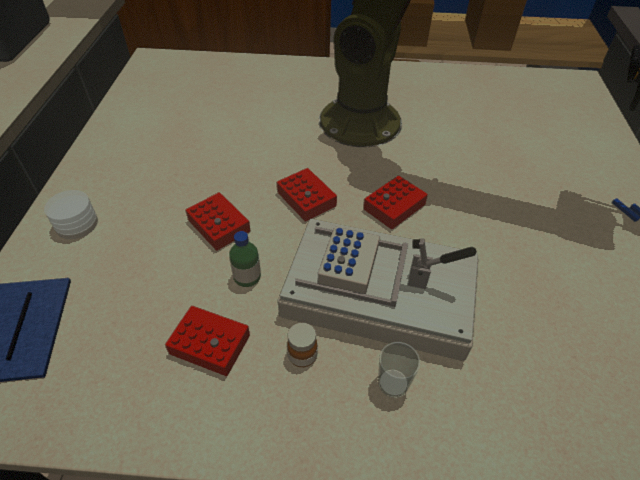

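```bash
cat > h.py <<'E'
import numpy as np,cv2,pickle
def K(c): return np.array([[c["fx"],0,c["cx"]],[0,c["fy"],c["cy"]],[0,0,1.]])
def ray(c,p,E=None):
    E=c["extrinsics"] if E is None else E
    d=np.array([(p[0]-c["cx"])/c["fx"],-(p[1]-c["cy"])/c["fy"],-1]); return E[:3,3],E[:3,:3]@d
def plane(c,p,z,E=None):
    o,d=ray(c,p,E); return o+d*(z-o[2])/d[2]
def tri(*rs):
    A=0;b=0
    for o,d in rs:
        d=d/np.linalg.norm(d);P=np.eye(3)-np.outer(d,d);A=A+P;b=b+P@o
    x=np.linalg.solve(A,b)
    return x,[np.linalg.norm(np.cross(x-o,d/np.linalg.norm(d))) for o,d in rs]
def dark(img,p,r=6):
    g=cv2.cvtColor(img,cv2.COLOR_BGR2GRAY).astype(float);u,v=p
    w=g[v-r:v+r+1,u-r:u+r+1];w=np.clip(np.median(w)-25-w,0,None)
    y,x=np.mgrid[v-r:v+r+1,u-r:u+r+1];return np.array([(w*x).sum(),(w*y).sum()])/w.sum()
def proj(c,X,E=None):
    E=c["extrinsics"] if E is None else E
    q=E[:3,:3].T@(np.asarray(X)-E[:3,3]);return np.array([c["cx"]+c["fx"]*q[0]/-q[2],c["cy"]-c["fy"]*q[1]/-q[2]])
E
python3 - <<'E'
from h import *
d=pickle.load(open("c0.pkl","rb"));t,s=d["top"],d["scene"]
# screws: order (+x,+y),(+x,-y),(-x,-y),(-x,+y) in shaker
T=[dark(t["img"],p) for p in[(200,156),(373,190),(352,293),(176,257)]]
S=[dark(s["img"],p,5) for p in[(461,331),(292,292),(318,224),(473,247)]]
for a,b in zip(T,S): print(a.round(1),b.round(1),tri(ray(t,a),ray(s,b)),plane(t,a,.075).round(4),plane(s,b,.075).round(4))
# caps
for n,c in(("top",t),("scene",s)):
    h=cv2.cvtColor(c["img"],cv2.COLOR_BGR2HSV)
    m=cv2.inRange(h,(100,120,60),(130,255,255));k,_,st,ce=cv2.connectedComponentsWithStats(m)
    print(n,[(ce[i].round(1).tolist(),int(st[i,4])) for i in range(1,k) if 10<st[i,4]<200])
cv2.imwrite("pics/topc.png",cv2.resize(t["img"][140:310,155:395],None,fx=3.3,fy=3.3,interpolation=cv2.INTER_CUBIC))
cv2.imwrite("pics/scec.png",cv2.resize(s["img"][215:360,275:485],None,fx=3.8,fy=3.8,interpolation=cv2.INTER_CUBIC))
E
```

```text
[199.4 156.3] [460.4 330.8] (array([0.70106065, 0.18174227, 0.07226832]), [np.float64(0.00012627158576983516), np.float64(0.00012627158576985502)]) [0.7003 0.1809 0.075 ] [0.7028 0.1811 0.075 ]
[372.3 190. ] [291.7 292.2] (array([ 0.64609482, -0.11433869,  0.07301572]), [np.float64(0.00029714597949860924), np.float64(0.0002971459794986193)]) [ 0.6457 -0.1145  0.075 ] [ 0.6475 -0.1138  0.075 ]
[351.7 293. ] [317.4 225.1] (array([ 0.47271672, -0.08185763,  0.06894034]), [np.float64(0.0005970015008960494), np.float64(0.0005970015008960406)]) [ 0.4726 -0.0823  0.075 ] [ 0.4784 -0.0809  0.075 ]
[175.5 256.8] [471.4 249.8] (array([0.5269407 , 0.2153513 , 0.08386358]), [np.float64(0.0047229458893871985), np.float64(0.004722945889387042)]) [0.5274 0.2131 0.075 ] [0.5181 0.2235 0.075 ]
top [([636.7, 109.1], 15), ([624.1, 113.2], 19), ([611.5, 113.2], 15), ([602.3, 117.4], 16), ([611.3, 123.3], 27), ([632.6, 123.5], 15), ([613.8, 130.6], 13), ([618.3, 140.0], 16), ([637.5, 151.7], 12), ([626.8, 151.8], 16), ([633.2, 160.2], 13), ([619.7, 165.1], 11), ([635.4, 182.0], 11), ([634.3, 195.7], 17), ([311.4, 199.4], 33), ([323.5, 201.8], 36), ([335.8, 204.3], 36), ([308.5, 212.7], 34), ([627.9, 214.6], 17), ([332.9, 217.5], 35), ([631.4, 220.9], 17), ([305.5, 225.8], 36), ([317.7, 228.4], 35), ([330.0, 231.0], 37), ([302.4, 239.3], 34), ([314.6, 241.8], 34), ([327.0, 244.5], 34), ([299.6, 252.8], 35), ([311.8, 255.3], 34), ([324.1, 258.0], 36)]
scene [([626.4, 208.2], 80), ([636.1, 206.8], 19), ([339.3, 230.6], 25), ([240.2, 236.1], 110), ([349.4, 232.9], 25), ([359.5, 235.0], 26), ([336.3, 238.9], 26), ([346.6, 241.2], 28), ([357.2, 243.5], 28), ([333.3, 247.6], 29), ([343.7, 249.9], 28), ([354.5, 252.3], 30), ([330.5, 256.3], 30), ([351.6, 261.4], 30), ([327.1, 265.6], 31), ([338.0, 268.3], 34), ([348.9, 270.6], 34)]
```

View pics/topc.png

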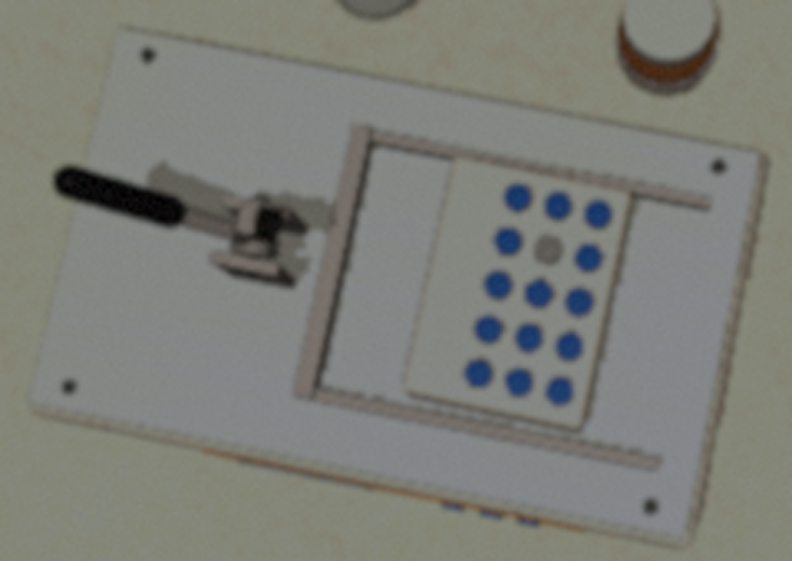

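View pics/scec.png

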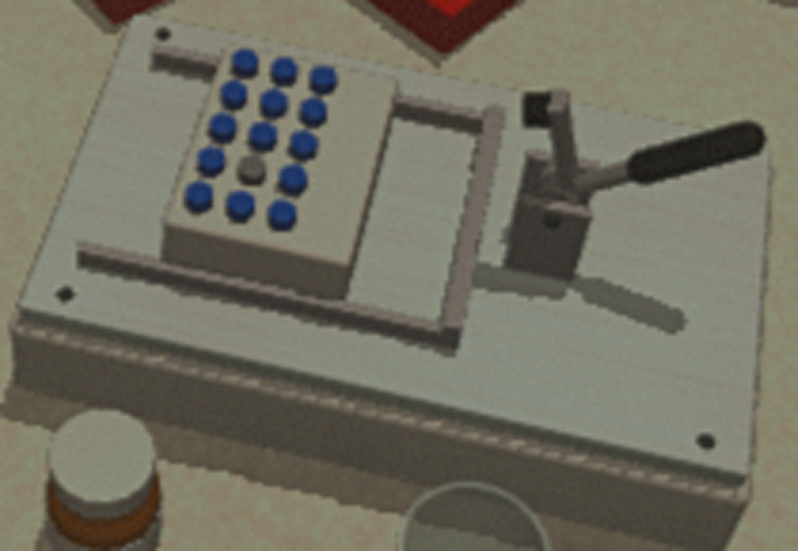

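Run:
```python
from h import *
d=pickle.load(open("c0.pkl","rb"));t,s=d["top"],d["scene"]
P=[tri(ray(t,dark(t["img"],p)),ray(s,dark(s["img"],q,5)))[0] for p,q in[((200,156),(461,331)),((373,190),(292,292)),((352,293),(318,224))]]
yv=(P[0]-P[1])[:2];xv=(P[1]-P[2])[:2]
print("spacing",np.hypot(*yv),np.hypot(*xv))
ya=np.degrees(np.arctan2(-yv[0],yv[1]));xa=np.degrees(np.arctan2(xv[1],xv[0]));print("yaw",ya,xa)
yaw=np.radians((ya*3+xa)/4);R=np.array([[np.cos(yaw),-np.sin(yaw)],[np.sin(yaw),np.cos(yaw)]])
c=(P[0]+P[2])[:2]/2; O=c-R@[0,.02]; print("O",O)
sh=lambda X:(np.r_[R.T@(X[:2]-O),X[2]]*1e3).round(1)
np.savez("sh.npz",R=R,O=O)
cr=lambda u,v:(u/3.3+155-.35,v/3.3+140-.35)
cs=lambda u,v:(u/3.8+275-.37,v/3.8+215-.37)
print("bar face top",[sh(plane(t,cr(*p),.093)) for p in[(370,135),(318,390)]])
print("fence inner(z.075/.087) ",[sh(plane(t,cr(*p),.087)) for p in[(700,205),(648,455)]])
print("rack top +y corners",[sh(plane(t,cr(*p),.111)) for p in[(455,157),(404,388)]],"-y",[sh(plane(t,cr(*p),.111)) for p in[(630,188),(583,428)]])
print("rack tri +y+x, +y-x",[sh(tri(ray(t,cr(*a)),ray(s,cs(*b)))[0]) for a,b in[((455,157),(352,265)),((404,388),(397,82))]])
Tc=[(311.4,199.4),(335.8,204.3),(317.7,228.4),(299.6,252.8),(324.1,258.0)]
Sc=[(327.1,265.6),(348.9,270.6)]
# top: row1 at +x, cols +y..-y ; scene: bottom row +x, left = -y
for a,b in[((335.8,204.3),(327.1,265.6)),((311.4,199.4),(348.9,270.6)),((324.1,258.0),(339.3,230.6)),((299.6,252.8),(359.5,235.0)),((317.7,228.4),(343.7,249.9))]:
    X,r=tri(ray(t,a),ray(s,b));print("cap",sh(X),np.round(r[0]*1e3,1))
# handle tip & arm top
X,r=tri(ray(t,cr(68,183)),ray(s,cs(750,137)));print("tip",sh(X),X.round(3),r[0])
for n,y,z in(("start",-.13,.095),("home",-.056,.095),("lev",.19,.17)): print(n,(O+R@[0,y]).round(4))
```

```text
spacing 0.3011398027588296 0.17639440539661297
yaw -10.516922643440603 -10.610929955376198
O [0.5832301 0.0302798]
bar face top [array([65.2, 43.8, 93. ]), array([-65.7,  41.5,  93. ])]
fence inner(z.075/.087)  [array([  64. , -125.6,   87. ]), array([ -64. , -124.7,   87. ])]
rack top +y corners [array([ 59. ,  -2.8, 111. ]), array([-57.3,  -2.4, 111. ])] -y [array([ 60.8, -90.1, 111. ]), array([-58.9, -91.2, 111. ])]
rack tri +y+x, +y-x [array([ 59.8,  -1. , 106.2]), array([-57.2,  -0.9, 106.7])]
cap [ 44.5 -76.9 114.9] 0.5
cap [ 44.7 -36.9 114.4] 0.4
cap [-43.9 -75.8 114.7] 0.7
cap [-43.5 -36.2 114.4] 0.4
cap [  0.6 -56.5 114.7] 0.3
tip [ -0.9 159.4 178.9] [0.612 0.187 0.179] 0.0006020919632922999
start [ 0.5594 -0.0975]
home [ 0.573  -0.0248]
lev [0.618  0.2171]
```

```bash
cat > plan.py <<'E'
import sys,numpy as np
from cell import telemetry
o=telemetry.get_obs();p=o["tool_pos"];y0=o["tool_rot"][2]
def plan(tgt,yaw,n):
    d=(np.array(tgt)-p)*100/n;dy=(yaw-y0+180)%360-180;tw=-dy/n;rows=[]
    for i in range(n):
        a=np.radians(y0+dy*i/n)
        rows.append([round(float(v),2) for v in(d[0]*np.cos(a)+d[1]*np.sin(a),d[0]*np.sin(a)-d[1]*np.cos(a),-d[2])])
    print("from",p.round(4),o["tool_rot"].round(1),"F",o["force"].round(1),"t",round(o["time_s"],2),"grip",o["grip_width"]);print(rows,round(tw,2))
def shw(x,y,z):
    s=np.load("sh.npz");return[*(s["O"]+s["R"]@[x,y]),z]
E
python3 -c "
from plan import *
plan([.45,.30,.29],30,8)"
```

```text
from [0.2354 0.6054 0.2217] [1.80e+02 1.00e-01 6.88e+01] F [ 0.4 -0.   0.1] t 0.15 grip 0.08688496346734849
[[-2.59, 3.88, -0.85], [-2.25, 4.09, -0.85], [-1.9, 4.26, -0.85], [-1.53, 4.41, -0.85], [-1.15, 4.52, -0.85], [-0.77, 4.6, -0.85], [-0.37, 4.65, -0.85], [0.02, 4.67, -0.85]] 4.84
```

Emit:
arm_command([
  [-2.6,3.9,-0.9],
  [-2.2,4.1,-0.9],
  [-1.9,4.3,-0.9],
  [-1.5,4.4,-0.9],
  [-1.1,4.5,-0.9],
  [-0.8,4.6,-0.9],
  [-0.4,4.6,-0.9],
  [0,4.7,-0.9],
  [0,0,0],
], twist=[4.8,4.8,4.8,4.8,4.8,4.8,4.8,4.8,0], grip=60)

```text
time_s: 1.27
tool_pos: [0.4539, 0.2883, 0.2926]
tool_rot: [179.8, 0.3, 29.1]
force: [-0.3, 0.2, -0.3]
grip_width: 0.0523
```

```bash
python3 -c "
from plan import *
print(shw(0,-.13,.28));plan(shw(0,-.13,.28),-10.54,9)"
```

```text
[np.float64(0.5594493016180435), np.float64(-0.09752659059127776), 0.28]
from [0.4539 0.2883 0.2926] [179.8   0.3  29.1] F [-0.3  0.2 -0.3] t 1.27 grip 0.05228233757492567
[[-1.06, 4.32, 0.14], [-0.73, 4.38, 0.14], [-0.39, 4.43, 0.14], [-0.05, 4.44, 0.14], [0.29, 4.44, 0.14], [0.63, 4.4, 0.14], [0.97, 4.34, 0.14], [1.3, 4.25, 0.14], [1.62, 4.14, 0.14]] 4.41
```

Emit:
arm_command([
  [-1.1,4.3,0.1],
  [-0.7,4.4,0.1],
  [-0.4,4.4,0.1],
  [0,4.4,0.1],
  [0.3,4.4,0.1],
  [0.6,4.4,0.1],
  [1.0,4.3,0.1],
  [1.3,4.3,0.1],
  [1.6,4.1,0.1],
  [0,0,0],
], twist=[4.4,4.4,4.4,4.4,4.4,4.4,4.4,4.4,4.4,0])

```text
time_s: 2.52
tool_pos: [0.5585, -0.0956, 0.2797]
tool_rot: [179.8, 0.5, -10.5]
force: [-0.4, 0.2, -1.0]
grip_width: 0.0524
```

```bash
python3 -c "
from plan import *
plan(shw(0,-.13,.15),-10.54,4)
from cell import optics
import cv2
cv2.imwrite('pics/w1.png',optics.read_camera('wrist')['img'])"
```

```text
from [ 0.5585 -0.0956  0.2797] [179.8   0.5 -10.5] F [-0.4  0.2 -1. ] t 2.52 grip 0.05242110520785024
[[0.03, 0.04, 3.24], [0.03, 0.04, 3.24], [0.03, 0.04, 3.24], [0.03, 0.04, 3.24]] 0.01
```

View pics/w1.png

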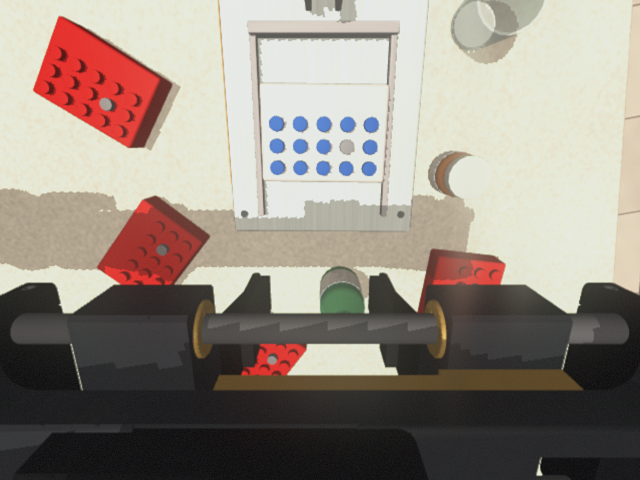

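Run:
```python
from h import *
from cell import telemetry,optics
from scipy.spatial.transform import Rotation as Ro
d=pickle.load(open("c0.pkl","rb"));t,s=d["top"],d["scene"]
o=telemetry.get_obs();w=optics.read_camera("wrist")
T=np.eye(4);T[:3,:3]=Ro.from_euler("xyz",o["tool_rot"],degrees=True).as_matrix();T[:3,3]=o["tool_pos"];E=T@w["hand_eye"]
z=np.load("sh.npz");sh=lambda X:(np.r_[z["R"].T@(X[:2]-z["O"]),X[2]]*1e3).round(1)
for n,p,h in[("rack -y edge L",(265,181),.111),("R",(386,182),.111),("rack +y L",(262,83),.111),("bar face L",(258,36),.093),("R",(390,35),.093),("screwL",(244,214),.075),("screwR",(401,214),.075)]: print(n,sh(plane(w,p,h,E)))
print("bottle cap",sh(tri(ray(t,(440,237)),ray(s,(240.2,236.1)))[0]))
```

```text
rack -y edge L [-56.8 -85.8 111. ]
R [ 62.6 -86.  111. ]
rack +y L [-55.9   2.9 111. ]
bar face L [-60.9  45.7  93. ]
R [61.4 46.9 93. ]
screwL [ -88.1 -127.    75. ]
screwR [  88.5 -125.6   75. ]
bottle cap [  24.6 -248.5  121.2]
```

Emit:
arm_command([
  [0,0,3.2],
  [0,0,3.2],
  [0,0,3.2],
  [0,0,3.2],
], twist=[0,0,0,0])

```text
time_s: 3.12
tool_pos: [0.56, -0.0791, 0.1504]
tool_rot: [-179.7, 0.3, -9.1]
force: [0.7, 0.4, -0.3]
grip_width: 0.0522
```

```bash
python3 -c "
from plan import *
plan(shw(0,-.125,.13),-10.54,4)"
```

```text
from [ 0.56   -0.0791  0.1504] [-179.7    0.3   -9.1] F [ 0.7  0.4 -0.3] t 3.12 grip 0.05222011200661847
[[0.06, 0.33, 0.51], [0.07, 0.33, 0.51], [0.07, 0.33, 0.51], [0.07, 0.33, 0.51]] 0.37
```

Emit:
arm_command([
  [0.1,0.4,0.5],
  [0.1,0.4,0.5],
  [0.1,0.4,0.5],
  [0.1,0.3,0.5],
  [0,0,0],
], twist=[0.4,0.4,0.4,0.4,0])

```text
time_s: 3.75
tool_pos: [0.562, -0.0908, 0.1303]
tool_rot: [-179.6, 0.3, -10.4]
force: [0.2, -0.6, -0.1]
grip_width: 0.0523
```

```bash
python3 -c "
from plan import *
plan(shw(0,-.12,.098),-10.54,4)"
```

```text
from [ 0.562  -0.0908  0.1303] [-179.6    0.3  -10.4] F [ 0.2 -0.6 -0.1] t 3.75 grip 0.05231926237336108
[[-0.03, -0.07, 0.81], [-0.03, -0.07, 0.81], [-0.03, -0.07, 0.81], [-0.03, -0.07, 0.81]] 0.04
```

Emit:
arm_command([
  [0,0,0.8],
  [0,0,0.8],
  [0,0,0.8],
  [0,0,0.8],
  [0,0,0],
], twist=[0,0,0,0,0])

```text
time_s: 4.38
tool_pos: [0.5618, -0.0903, 0.096]
tool_rot: [-179.6, 0.3, -10.4]
force: [-0.8, 0.1, 0.6]
grip_width: 0.0524
```

```bash
python3 -c "
from plan import *
plan(shw(0,-.06,.096),-10.54,8)"
```

```text
from [ 0.5618 -0.0903  0.096 ] [-179.6    0.3  -10.4] F [-0.8  0.1  0.6] t 4.38 grip 0.052412753497757515
[[-0.01, -0.78, 0.0], [-0.01, -0.78, 0.0], [-0.01, -0.78, 0.0], [-0.01, -0.78, 0.0], [-0.01, -0.78, 0.0], [-0.01, -0.78, 0.0], [-0.01, -0.78, 0.0], [-0.01, -0.78, 0.0]] 0.02
```

Emit:
arm_command([
  [0,-0.5,0],
  [0,-0.5,0],
  [0,-0.5,0],
  [0,-0.5,0],
  [0,-0.5,0],
  [0,-0.5,0],
  [0,-0.5,0],
  [0,-0.5,0],
], twist=[0,0,0,0,0,0,0,0])

```text
time_s: 5.38
tool_pos: [0.5697, -0.05, 0.097]
tool_rot: [-179.7, 0.2, -10.4]
force: [0.1, -1.8, -0.3]
grip_width: 0.0526
```

```bash
python3 -c "
from plan import *
plan(shw(0,-.06,.096),-10.54,8)
s=np.load('sh.npz');print(s['R'].T@(p[:2]-s['O']))"
```

```text
from [ 0.5697 -0.05    0.097 ] [-179.7    0.2  -10.4] F [ 0.1 -1.8 -0.3] t 5.38 grip 0.05261632136633048
[[-0.02, -0.27, 0.01], [-0.02, -0.27, 0.01], [-0.02, -0.27, 0.01], [-0.02, -0.27, 0.01], [-0.02, -0.27, 0.01], [-0.02, -0.27, 0.01], [-0.02, -0.27, 0.01], [-0.02, -0.27, 0.01]] 0.02
[ 0.00140488 -0.08142978]
```

Contact (~1.8 N). Continue more slowly.

Emit:
arm_command([
  [0,-0.3,0],
  [0,-0.3,0],
  [0,-0.3,0],
  [0,-0.3,0],
  [0,-0.3,0],
], twist=[0,0,0,0,0])

```text
time_s: 6.0
tool_pos: [0.5725, -0.0343, 0.097]
tool_rot: [-179.7, 0.3, -10.4]
force: [-0.5, -1.7, -0.5]
grip_width: 0.0522
```

```bash
cat > look.py <<'E'
from h import *
from cell import telemetry,optics
import sys
z=np.load("sh.npz");sh=lambda X:(np.r_[z["R"].T@(X[:2]-z["O"]),X[2]]*1e3).round(1)
o=telemetry.get_obs();print("tool",sh(o["tool_pos"]),"F",o["force"].round(1),"shF",(z["R"].T@o["force"][:2]).round(1),o["tool_rot"].round(1),round(o["time_s"],2))
t=optics.read_camera("top")
m=cv2.inRange(cv2.cvtColor(t["img"],cv2.COLOR_BGR2HSV),(100,120,60),(130,255,255));k,_,st,ce=cv2.connectedComponentsWithStats(m)
C=[sh(plane(t,ce[i],.119)) for i in range(1,k) if 15<st[i,4]<60 and 220<ce[i][0]<345 and 185<ce[i][1]<270]
print("caps",len(C)," y",sorted(c[1] for c in C))
s=optics.read_camera("scene");cv2.imwrite(f"pics/{sys.argv[1]}t.png",cv2.resize(t["img"][140:310,155:395],None,fx=3.3,fy=3.3,interpolation=cv2.INTER_CUBIC))
cv2.imwrite(f"pics/{sys.argv[1]}s.png",cv2.resize(s["img"][190:360,275:485],None,fx=3.5,fy=3.5,interpolation=cv2.INTER_CUBIC))
m=cv2.inRange(cv2.cvtColor(s["img"],cv2.COLOR_BGR2HSV),(100,120,60),(130,255,255));k,_,st,ce=cv2.connectedComponentsWithStats(m)
C=[sh(plane(s,ce[i],.119)) for i in range(1,k) if 15<st[i,4]<60 and 300<ce[i][0]<420 and 215<ce[i][1]<290]
print("scene caps",[c[:2].tolist() for c in sorted(C,key=lambda c:c[1])])
E
python3 look.py a
```

```text
tool [  1.3 -65.5  97. ] F [-0.5 -1.7 -0.5] shF [-0.2 -1.7] [-179.7    0.3  -10.4] 6.0
caps 0  y []
scene caps [[-40.6, -19.5], [-18.4, -19.3], [3.5, -19.1], [47.5, -19.1], [-40.5, 0.5], [3.9, 0.6], [-18.6, 0.7], [47.1, 0.8], [25.4, 0.9]]
```

Emit:
arm_command([
  [0,-0.2,0],
  [0,-0.2,0],
  [0,-0.2,0],
  [0,-0.2,0],
], twist=[0,0,0,0])

```text
time_s: 6.6
tool_pos: [0.574, -0.026, 0.097]
tool_rot: [-179.7, 0.3, -10.4]
force: [-0.2, -1.1, -0.2]
grip_width: 0.0521
```

```bash
python3 look.py b
```

```text
tool [  1.2 -57.   97. ] F [-0.2 -1.1 -0.2] shF [-0.  -1.1] [-179.7    0.3  -10.4] 6.6
caps 0  y []
scene caps [[-18.8, -11.1], [3.6, -11.0], [47.4, -10.9], [-40.7, -10.8], [-40.2, 8.7], [-18.6, 8.7], [47.0, 8.9], [3.4, 9.0], [25.4, 9.0]]
```

Emit:
arm_command([
  [0,-0.15,0],
  [0,-0.15,0],
], twist=[0,0])

```text
time_s: 6.95
tool_pos: [0.574, -0.0249, 0.097]
tool_rot: [-179.8, 0.3, -10.5]
force: [-1.7, -5.1, 0.8]
grip_width: 0.0518
```

Emit:
arm_command([
  [0,-0.15,0],
  [0,-0.15,0],
], twist=[0,0])

```text
time_s: 7.2
tool_pos: [0.5738, -0.0248, 0.0971]
tool_rot: [180.0, 0.3, -10.6]
force: [-1.5, -5.4, 1.3]
grip_width: 0.0522
```

```bash
python3 look.py c
```

```text
tool [  0.8 -55.9  97.1] F [-1.5 -5.4  1.3] shF [-0.5 -5.5] [180.    0.3 -10.6] 7.2
caps 0  y []
scene caps [[47.3, -10.6], [-40.4, -10.4], [-18.8, -10.4], [3.2, -10.2], [3.3, 9.5], [25.0, 9.6], [47.0, 9.6], [-18.6, 9.8], [-40.4, 9.9]]
```

Emit:
arm_command([
  [0,-0.3,0],
  [0,-0.4,0],
  [0,-0.4,0],
], twist=[0,0,0])

```text
time_s: 7.68
tool_pos: [0.5738, -0.0249, 0.0971]
tool_rot: [179.2, 0.4, -10.9]
force: [-2.2, -9.3, 1.2]
grip_width: 0.0524
```

```bash
python3 look.py d
```

```text
tool [  0.8 -55.9  97.1] F [-2.2 -9.3  1.2] shF [-0.5 -9.6] [179.2   0.4 -10.9] 7.67
caps 0  y []
scene caps [[-40.6, -10.6], [47.3, -10.6], [-18.5, -10.4], [3.0, -10.2], [25.0, 9.4], [-18.9, 9.6], [3.5, 9.6], [47.0, 9.6], [-40.6, 9.8]]
```

View pics/ds.png

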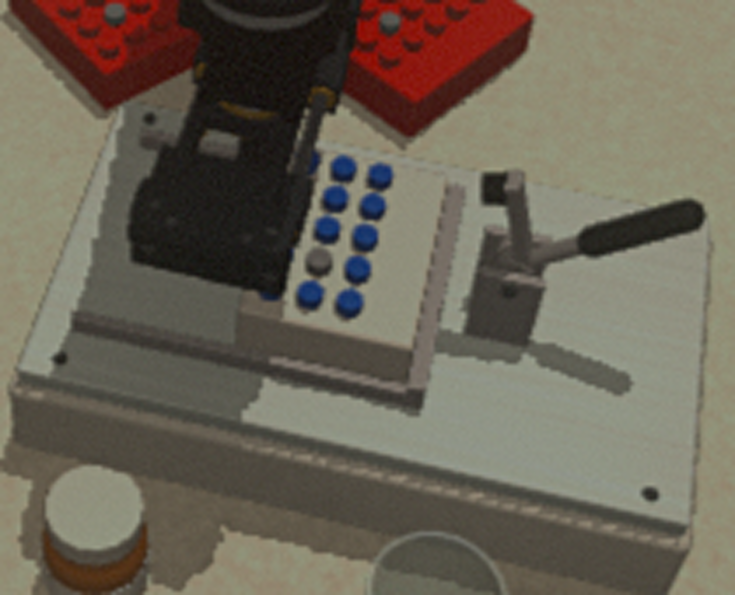

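The picture shows the rack's +y side flush with the bar (about 430,330) and the lever still open. I'll back off and rise.

Emit:
arm_command([
  [0,0.5,0],
  [0,1,0],
  [0,1,0],
  [0,1,-0.5],
  [0,0,-3],
  [0,0,-4],
  [0,0,-4],
  [0,0,-4],
  [0,0,-4],
  [0,0,0],
], twist=[0,0,0,0,0,0,0,0,0,0], grip=0)

```text
time_s: 9.02
tool_pos: [0.5686, -0.0596, 0.3012]
tool_rot: [179.6, 0.3, -11.0]
force: [0.4, 0.2, 0.1]
grip_width: 0.0006
```

```bash
python3 -c "
from plan import *
plan(shw(-.12,.06,.32),-10.54,5)
p=np.array(shw(-.12,.06,.32));plan(shw(0,.20,.32),-10.54,5)";python3 look.py e
```

```text
from [ 0.5686 -0.0596  0.3012] [179.6   0.3 -11. ] F [0.4 0.2 0.1] t 9.03 grip 0.0006281729679127466
[[-2.46, -3.0, -0.38], [-2.46, -3.01, -0.38], [-2.45, -3.01, -0.38], [-2.45, -3.01, -0.38], [-2.45, -3.02, -0.38]] -0.08
from [ 0.5686 -0.0596  0.3012] [179.6   0.3 -11. ] F [0.4 0.2 0.1] t 9.03 grip 0.0006281729679127466
[[-0.08, -5.82, -0.38], [-0.08, -5.82, -0.38], [-0.07, -5.82, -0.38], [-0.06, -5.82, -0.38], [-0.05, -5.82, -0.38]] -0.08
tool [  2.1 -91.1 301.2] F [0.4 0.2 0.1] shF [0.3 0.2] [179.6   0.3 -11. ] 9.03
caps 0  y []
scene caps [[46.7, -30.5], [25.5, -30.4], [3.3, -30.2], [-40.9, -29.9], [-18.8, -29.9], [-40.4, -10.5], [-18.5, -10.4], [47.4, -10.4], [3.2, -10.0], [46.8, 9.5], [3.5, 9.6], [25.3, 9.6], [-40.6, 9.8], [-18.5, 9.9]]
```

Emit:
arm_command([
  [0,-3.2,-0.2],
  [0,-3.2,-0.2],
  [0,-3.2,-0.2],
  [0,-3.2,0],
  [0,-3.2,0],
  [0,-3.2,0],
  [0,-3.2,0],
  [0,-3.2,0],
  [0,-3.2,0],
  [0,0,0],
], twist=[0,0,0,0,0,0,0,0,0,0])

```text
time_s: 10.38
tool_pos: [0.616, 0.2291, 0.2811]
tool_rot: [178.8, 2.1, -11.2]
force: [-0.3, -0.2, 0.0]
grip_width: 0.0005
```

```bash
python3 -c "
from plan import *
plan(shw(0,.205,.23),-10.54,4)
s=np.load('sh.npz');print(s['R'].T@(p[:2]-s['O']))"
```

```text
from [0.616  0.2291 0.2811] [178.8   2.1 -11.2] F [-0.3 -0.2  0. ] t 10.38 grip 0.0004807539105841618
[[0.1, -0.09, 1.28], [0.1, -0.09, 1.28], [0.1, -0.09, 1.28], [0.1, -0.09, 1.28]] -0.16
[-0.00417616  0.20148682]
```

Emit:
arm_command([
  [0.1,-0.1,2],
  [0.1,-0.1,2],
  [0.1,-0.1,2],
  [0,0,2],
  [0,0,0],
], twist=[0,0,0,0,0])

```text
time_s: 11.0
tool_pos: [0.6135, 0.2227, 0.1926]
tool_rot: [178.3, 2.6, -11.5]
force: [0.2, -0.2, 1.2]
grip_width: 0.0007
```

```bash
python3 -c "
from plan import *
plan(shw(0,.19,.17),-10.54,4)
s=np.load('sh.npz');print(s['R'].T@(p[:2]-s['O']))"
```

```text
from [0.6135 0.2227 0.1926] [178.3   2.6 -11.5] F [ 0.2 -0.2  1.2] t 11.0 grip 0.0006542291604248135
[[0.14, 0.12, 0.56], [0.14, 0.12, 0.56], [0.14, 0.12, 0.56], [0.14, 0.12, 0.56]] -0.25
[-0.00541466  0.19472281]
```

Emit:
arm_command([
  [0.2,0,0.8],
  [0.2,0,0.8],
  [0.2,0,0.8],
  [0,0,0],
], twist=[-0.3,-0.3,-0.3,0])

```text
time_s: 11.5
tool_pos: [0.6195, 0.2196, 0.1682]
tool_rot: [178.3, 2.5, -10.7]
force: [0.6, -0.7, 0.2]
grip_width: 0.0003
```

```bash
python3 look.py f
```

```text
tool [  1.  192.8 168.2] F [ 0.6 -0.7  0.2] shF [ 0.7 -0.6] [178.3   2.5 -10.7] 11.5
caps 14  y [np.float64(-32.2), np.float64(-32.2), np.float64(-32.1), np.float64(-32.1), np.float64(-32.0), np.float64(-12.4), np.float64(-12.2), np.float64(-12.2), np.float64(-12.1), np.float64(7.7), np.float64(7.7), np.float64(7.9), np.float64(7.9), np.float64(7.9)]
scene caps [[-18.5, -30.4], [25.5, -30.4], [47.3, -30.4], [3.5, -30.0], [-40.9, -29.9], [-40.2, -10.4], [-18.5, -10.4], [47.6, -10.4], [3.2, -10.0], [47.0, 9.4], [3.9, 9.6], [25.3, 9.6], [-18.4, 9.7], [-40.6, 10.0]]
```

View pics/fs.png

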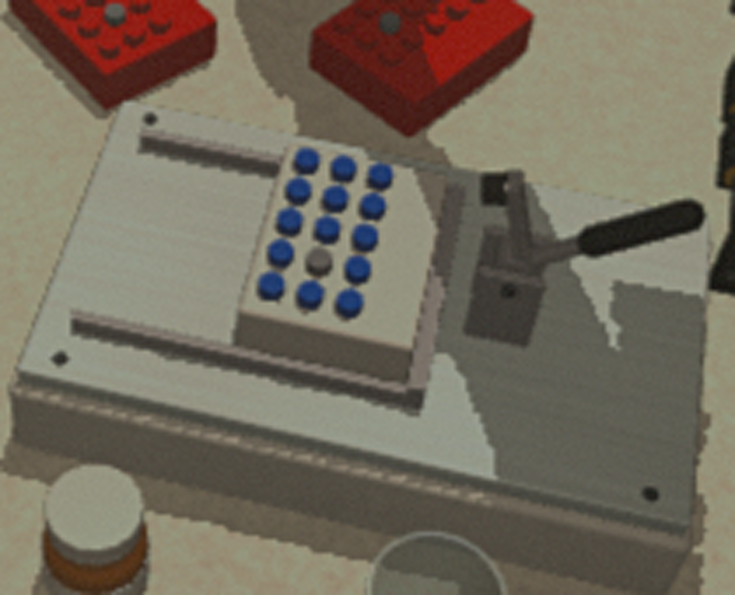

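Rack is flush at the bar and the lever is open, with the fingers just beyond the handle end at the right edge. Pushing the handle now.

Emit:
arm_command([
  [0,0.8,0],
  [0,0.8,0],
  [0,0.8,0],
  [0,0.8,0],
  [0,0.8,0],
], twist=[0,0,0,0,0])

```text
time_s: 12.22
tool_pos: [0.6152, 0.1968, 0.1769]
tool_rot: [-179.9, 1.9, -10.0]
force: [1.4, 8.8, 4.1]
grip_width: 0.0003
```

```bash
python3 look.py g
```

```text
tool [  1.  169.5 176.9] F [1.4 8.8 4.1] shF [-0.2  8.9] [-179.9    1.9  -10. ] 12.22
caps 14  y [np.float64(-32.2), np.float64(-32.2), np.float64(-32.1), np.float64(-32.1), np.float64(-31.9), np.float64(-12.4), np.float64(-12.3), np.float64(-12.2), np.float64(-12.1), np.float64(7.6), np.float64(7.7), np.float64(7.8), np.float64(7.9), np.float64(7.9)]
scene caps [[25.5, -30.4], [-18.7, -30.3], [47.4, -30.3], [-40.4, -30.1], [3.5, -30.0], [-40.2, -10.4], [-18.3, -10.4], [47.6, -10.4], [3.2, -10.0], [25.1, 9.5], [-40.2, 9.6], [3.9, 9.6], [-18.2, 9.7], [47.2, 9.7]]
```

Emit:
arm_command([
  [0,1.2,0.3],
  [0,1.2,0.3],
  [0,1.2,0.3],
  [0,1.2,0.2],
], twist=[0,0,0,0])

```text
time_s: 12.82
tool_pos: [0.6133, 0.1906, 0.1838]
tool_rot: [-176.0, 0.7, -8.4]
force: [1.5, 12.8, 9.1]
grip_width: 0.0006
```

```bash
python3 look.py h
```

```text
tool [  0.2 163.1 183.8] F [ 1.5 12.8  9.1] shF [-0.9 12.9] [-176.     0.7   -8.4] 12.82
caps 14  y [np.float64(-32.2), np.float64(-32.1), np.float64(-32.1), np.float64(-32.0), np.float64(-31.9), np.float64(-12.4), np.float64(-12.3), np.float64(-12.3), np.float64(-11.9), np.float64(7.9), np.float64(7.9), np.float64(7.9), np.float64(7.9), np.float64(8.2)]
scene caps [[-18.5, -30.4], [25.5, -30.4], [47.3, -30.4], [3.5, -30.0], [-40.2, -29.9], [47.6, -10.4], [-18.9, -10.3], [-39.9, -10.1], [3.4, -10.1], [3.9, 9.4], [47.4, 9.5], [25.3, 9.8], [-40.3, 10.0], [-17.6, 10.0]]
```

View pics/hs.png

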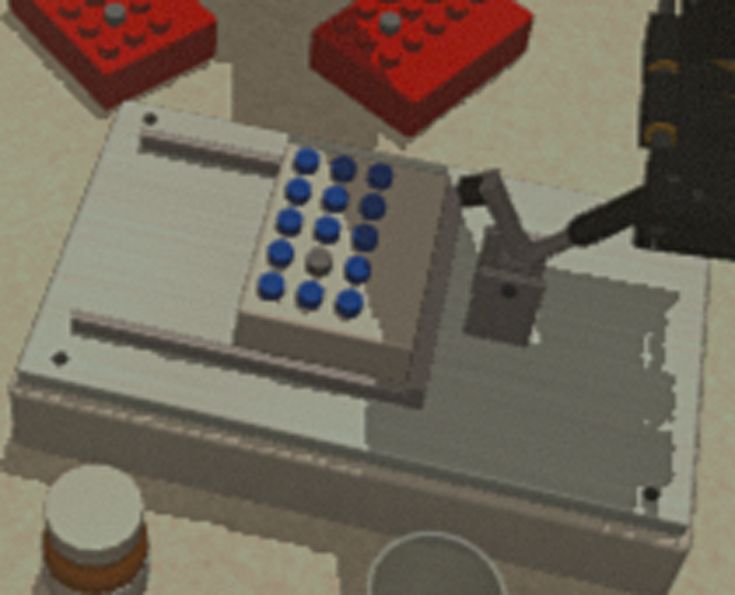

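The lever is turning (arm tilted towards the rack), but a straight horizontal push makes the handle tip slip upwards along the finger. That friction is costing force: 13 N in y and 9 N up. I'll back off, go lower, and follow the handle's arc instead.

Emit:
arm_command([
  [0,-1.0,0],
  [0,-1.0,0],
  [0,-1.0,0],
  [0,-0.5,1],
  [0,0,1],
  [0,0,1],
  [0,0,0],
], twist=[0,0.5,0.5,0.5,0.5,0,0])

```text
time_s: 13.8
tool_pos: [0.6179, 0.2255, 0.1532]
tool_rot: [-176.3, 0.9, -10.7]
force: [0.2, 0.4, 0.2]
grip_width: 0.0001
```

```bash
python3 look.py i
```

```text
tool [ -1.6 198.3 153.2] F [0.2 0.4 0.2] shF [0.1 0.4] [-176.3    0.9  -10.7] 13.8
caps 14  y [np.float64(-32.2), np.float64(-32.2), np.float64(-32.1), np.float64(-32.1), np.float64(-31.7), np.float64(-12.4), np.float64(-12.2), np.float64(-12.2), np.float64(-12.1), np.float64(7.7), np.float64(7.8), np.float64(7.8), np.float64(7.9), np.float64(7.9)]
scene caps [[25.5, -30.4], [47.3, -30.4], [-18.7, -30.1], [-40.7, -30.0], [3.5, -30.0], [-40.2, -10.4], [-18.3, -10.4], [47.6, -10.4], [3.2, -10.0], [3.7, 9.6], [47.2, 9.6], [-18.2, 9.7], [25.5, 9.9], [-40.6, 10.1]]
```

Emit:
arm_command([
  [0.1,0.9,0],
  [0,0.9,0],
  [0,0.8,-0.6],
  [0,0.8,-0.7],
  [0,0.8,-0.7],
  [0,0.8,-0.6],
], twist=[0,0,0,0,0,0])

```text
time_s: 14.65
tool_pos: [0.6116, 0.1816, 0.1828]
tool_rot: [-175.2, 0.5, -10.4]
force: [0.6, 2.6, 0.9]
grip_width: 0.0006
```

```bash
python3 look.py j
```

```text
tool [  0.2 153.9 182.8] F [0.6 2.6 0.9] shF [0.2 2.7] [-175.2    0.5  -10.4] 14.65
caps 14  y [np.float64(-32.2), np.float64(-32.1), np.float64(-32.1), np.float64(-32.1), np.float64(-31.7), np.float64(-12.3), np.float64(-12.3), np.float64(-12.1), np.float64(-12.1), np.float64(7.9), np.float64(7.9), np.float64(7.9), np.float64(8.1), np.float64(8.2)]
scene caps [[25.5, -30.4], [47.3, -30.4], [-40.3, -30.1], [-18.6, -30.0], [3.5, -30.0], [47.4, -10.4], [-18.2, -10.2], [3.1, -10.2], [-39.9, -10.1], [25.8, 9.5], [4.0, 9.8], [47.6, 9.8], [-40.2, 10.0], [-17.9, 10.0]]
```

Only 2.7 N now. Continuing along the arc.

Emit:
arm_command([
  [0,0.8,-0.4],
  [0,0.8,-0.4],
  [0,0.8,-0.3],
  [0,0.8,-0.2],
  [0,0.8,-0.1],
], twist=[0,0,0,0,0])

```text
time_s: 15.38
tool_pos: [0.604, 0.1365, 0.1939]
tool_rot: [-175.3, 0.5, -10.5]
force: [-0.0, -0.3, -0.2]
grip_width: 0.0004
```

```bash
python3 look.py k
```

```text
tool [  1.  108.2 193.9] F [-0.  -0.3 -0.2] shF [ 0.  -0.3] [-175.3    0.5  -10.5] 15.38
caps 14  y [np.float64(-32.3), np.float64(-32.2), np.float64(-32.1), np.float64(-31.9), np.float64(-31.8), np.float64(-12.2), np.float64(-12.1), np.float64(-12.1), np.float64(-11.9), np.float64(7.8), np.float64(7.9), np.float64(7.9), np.float64(8.1), np.float64(8.2)]
scene caps [[25.4, -30.5], [3.7, -30.4], [47.5, -30.4], [-18.0, -30.1], [-40.7, -29.8], [-40.1, -10.1], [-17.7, -10.1], [47.7, -10.1], [3.5, -10.0], [25.6, 9.5], [47.7, 9.6], [3.3, 9.8], [-18.5, 9.9], [-40.1, 10.1]]
```

View pics/ks.png

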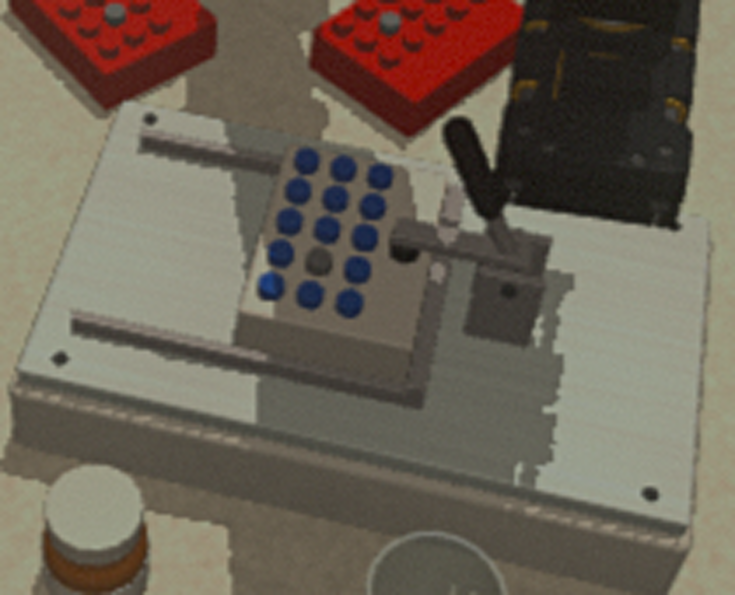

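The lever has snapped shut with its foot on the rack's ledge (~405,250). Retreating to +y and then up.

Emit:
arm_command([
  [0,-1,0],
  [0,-2,0],
  [0,-2,0],
  [0,-2,0],
  [0,0,-3],
  [0,0,-3],
  [0,0,-2],
  [0,0,0],
  [0,0,0],
], twist=[0,0,0,0,0,0,0,0,0])

```text
time_s: 16.6
tool_pos: [0.6159, 0.2147, 0.2789]
tool_rot: [-175.3, 0.7, -9.9]
force: [-0.9, 0.6, -0.2]
grip_width: 0.0007
```

```bash
python3 look.py l
python3 - <<'E'
from h import *
from cell import optics
d=pickle.load(open("c0.pkl","rb"))
for n,bx in(("top",[(235,90,295,150),(335,125,380,170),(405,215,460,265)]),("scene",[(370,335,425,400),(280,315,325,370),(225,228,270,290)])):
    a=d[n]["img"];b=optics.read_camera(n)["img"]
    for x0,y0,x1,y1 in bx:
        A,B=[cv2.Canny(cv2.GaussianBlur(i[y0:y1,x0:x1],(3,3),0),30,80).astype(np.float32) for i in(a,b)]
        print(n,(x0,y0),cv2.phaseCorrelate(cv2.GaussianBlur(A,(5,5),0),cv2.GaussianBlur(B,(5,5),0)))
# handle tip: cast rays to plane shaker x=0
z=np.load("sh.npz")
E
```

```text
tool [ -1.7 187.3 278.9] F [-0.9  0.6 -0.2] shF [-1.   0.4] [-175.3    0.7   -9.9] 16.6
caps 14  y [np.float64(-32.2), np.float64(-32.2), np.float64(-32.1), np.float64(-32.1), np.float64(-31.9), np.float64(-12.3), np.float64(-12.3), np.float64(-12.2), np.float64(-11.9), np.float64(7.7), np.float64(7.9), np.float64(7.9), np.float64(8.0), np.float64(8.2)]
scene caps [[25.5, -30.4], [47.3, -30.4], [-18.7, -30.3], [3.5, -30.0], [-40.9, -29.9], [-40.6, -10.8], [47.6, -10.4], [-19.0, -10.2], [3.0, -10.2], [3.6, 9.3], [47.0, 9.6], [25.2, 9.7], [-40.2, 9.9], [-18.4, 9.9]]
top (235, 90) ((0.17509611380912915, 0.21091476986636337), 0.9369952334298028)
top (335, 125) ((0.3946154103558328, 0.5084652244234711), 0.8924987204280901)
top (405, 215) ((-0.07537364252399215, -0.002042633393898541), 0.914423756758372)
scene (370, 335) ((-0.15397208055170708, 0.19524519447994493), 0.8240404398353012)
scene (280, 315) ((0.5016631888266652, -0.035127604115935185), 0.8976918214780313)
scene (225, 228) ((0.4799181729166051, 0.022403156121832524), 0.9512884100278218)
```

View pics/ls.png

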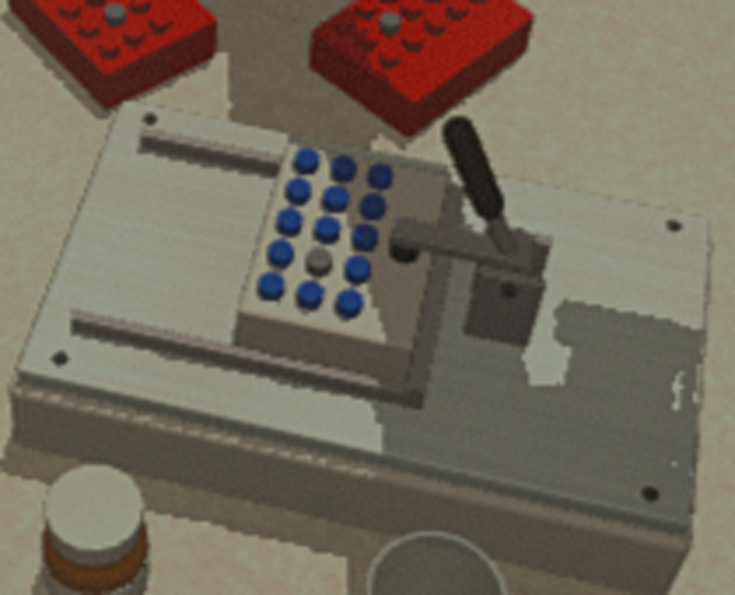

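The clamp is shut, its foot is on the ledge, the rack is flush, the arm is clear, and the bottle, beaker and jar haven't moved (within 1 px). Handing in.

```bash
python3 -c "
from cell import env
print(env.sign_off())"
```

```text
the job is handed in; nothing more can be done
None
```

I pushed the rack along the channel to the stop bar, then flipped the lever so the clamp snapped shut on it, and handed the job in at about 16.6 s of the 51 s allowed. The hand-in reported no verdict.

**Rack:** I pushed it about 46 mm with the fingertips. It stalled at the bar and stayed there as the push rose to 9.6 N. After I backed off, the caps in the scene view put its centre within about 1 mm of home, and it looked flush with the bar. The top view read about 2 mm further from the bar, which is within the camera calibration and the 5 mm limit.

**Lever:** My first push, straight along -y, reached about 13 N because the handle end dragged up along the fingers. I backed off, went lower and followed the handle's arc. That took only about 3 N, and the lever then snapped shut.

**Last checks:**
- **Clamp and rack:** The last picture shows the clamp shut, its foot on the rack's ledge, and the rack unmoved.
- **Arm:** It is clear of everything, with about 1 N or less showing on the force reading.
- **Bottle, beaker and jar:** They are within 1 pixel of where they started in both views.

**Not measured or off:**
- I did not measure the foot's force or the exact lever angle; I judged both from the picture.
- Heights from two views came out about 2–6 mm low.
- The tool ended tilted about 5°, which did no harm.

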